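# Close up the rivet case

## Robot

A 6-joint arm with a two-finger parallel gripper is mounted at the origin on the work surface. World frame = base frame: x ahead of the robot, y to its left, z up, the work surface at z = 0. Lengths are in mm, angles in rad, forces in N, time in s.
With the tool pointing down it reaches from about 300 to 775 mm from the base axis. Payload 14.6 kg.
Tool frame: the origin (TCP) lies midway between the tips of the shut fingers; the grasp point (between the pads) lies behind it (manip.grip_depth is the z of the grasp point in the tool frame, in mm); z points along the fingers, y is the line along which they close (so a half turn about z gives the same grasp; the last joint's range is limited). The gripper opens to 94 mm and grips with 3 to 60 N. Pads are 16 mm wide; open, the fingers measure 119 mm over their backs; the gripper's body (75 mm by 177 mm) begins 78 mm behind the grasp point.
Start: joints at [1.06, 0.3, 1.521, -0, 1.321, -0.067], TCP at [236.152, 496.711, 205.446] pointing down, gripper open.
Joint ranges: [-3.03, 3.03], [-0.79, 2.21], [0.23, 2.52], [-1.04, 4.18], [0, 3.07], [-2.55, 2.55]. Speed limits (rad/s): [2.22, 2.22, 2.57, 3.14, 3.14, 3.14].

## Interface

Orientations are given as [roll, pitch, yaw] about the fixed x, y, z axes, in that order (R = Rz(yaw) Ry(pitch) Rx(roll)).
In Python, from cell import manip gives the robot as it stands.
- The arm moves only by the shell command python3 nudge.py [OPENING] [FORCE], which reads ROWS from standard input. ROWS is a JSON list of rows, 1 to 5 of them, each of 6 numbers: dx, dy, dz in mm, then a rotation vector rx, ry, rz in rad; each row is the pose to reach, as a shift and turn from the pose commanded when the command began, along the tool's axes at that moment; what a row does not reach only later rows make up. A row lasts 1/10 s, in which the tool goes at most 50 mm and 0.15 rad, less where a joint would pass 70% of its speed; a pose out of reach is approached as far as the arm can. OPENING is the finger opening in mm, set as the command begins (- or left out keeps the last). The fingers move at their own pace and stop on an object; FORCE is the grip in N (left out, the last holds). Time passes only in rows, so rows that do not move let the fingers close. It prints the time, the measured TCP pose, the force, the opening and the grip force at its end. Input that does not fit is refused with a message, and nothing moves.
- manip.read_state(): the state, without advancing time (a new reading comes with each control period).
- manip.camera(name): name is "scene" or "top"; returns (picture, depth): 384x512x3 uint8, red, green, blue; 384x512 float32, mm along the optical axis (not along the pixel's ray), 0 where there is no reading.
- manip.camera_info(name): a dict with "K" (3x3 intrinsics, pixels), "dist" ([k1, k2, p1, p2, k3] as OpenCV has them; the pictures are not rectified), "rvec" (rotation vector, rad) and "tvec" (3), from world to camera coordinates, as OpenCV has them. Camera axes: x right, y down, z forward; pixel columns grow to the right and rows downward; lengths in mm; the calibration is good to about 2 mm. A picture is of the moment at which its call begins. camera_info takes no time and is no camera call.
- manip.sign_off(): hands the job in; it is judged then, once.
The state is a dict: "clock": time; "joints": joint angles; "qd": joint speeds; "effort": joint torques, N m; "eef_pos": TCP position; "eef_rot": TCP orientation; "wrist_force": force on the tool from outside, world axes, zero at the start; "moment": the same for the moment, N m; "finger_gap": finger opening in mm; "finger_force": force on a finger pad.
Only numpy, scipy, OpenCV 4.12 (cv2) and the standard library are available. Lean on these libraries where they do the work, as an engineer would, in place of code of your own. Each camera call takes 0.05 s, during which the arm holds its last target. There are 200 camera calls.

## Task

Close up the blue rivet case for carrying: push the upright aluminium flap down flat over the rivet wells, and only then push the lid over from behind and press it fully shut on top, without slamming it. Use only fingertips or the outside of the fingers: pick nothing up, let the case stay where it stands, and leave the tools and other things on the bench alone.

Things in the scene. Friction and masses are not known exactly. Their poses are not given: they have to be found in the camera images.
- case: blue steel rivet case, 3 to 5 kg, loose on the bench; base 300 (its x) x 220 (its y) mm, rim 60 mm high. Origin: centre of its underside, z up. Front with two latches and black handle at its -y, flap hinged inside the front wall, lid hinged on the rear (+y) rim. Rivet wells and a rear trough inside are lower than the folded flap
- flap (a joint): flap angle in rad: 0 flat on its ledges over the wells (upper face 52 mm above the bench, 8 mm below the rim), 1.57 upright, limit 1.9. Folding down swings its edge towards the lid's hinge; the face that looks away from the lid becomes the upper one. Stiff hinge (0.3 Nm): stays where it is left, 2 to 5 N near the edge moves it
- flap_hinge (a point): middle of the flap's hinge line, at case y = -100 mm, z = 50 mm, along the case's x. Turns with the flap: x along the hinge, y from hinge to free edge. The flap is an aluminium sheet 278 mm wide (centred), 3 mm thick (hinge line in its mid-plane), reaching 178 mm from the hinge
- flap_edge (a point): middle of the outer edge of the flap's orange finger tab (70 mm wide, in the middle of the free edge), 192 mm from the hinge; axes as flap_hinge
- lid (a joint): angle in rad of the blue lid: 0 fully shut on the rim (top 88 mm above the bench), 1.57 upright, limit 2.1; it starts leaning back a little past upright. Stiff hinge (0.95 Nm): stays where it is left, 4 to 10 N near the free edge moves it. The lid is a solid obstacle to a flap that is still up
- lid_hinge (a point): middle of the lid's hinge line, at case y = 113 mm, z = 60 mm, along the case's x. Turns with the lid: axes as the case's when shut, -y towards the free edge, z out of the outer face. The lid is a shallow pan 306 mm wide along x (centred), 226 mm from hinge to free edge, its flat outer face 27 mm out (z) from the hinge line
- lid_edge (a point): middle of the lid's free edge on its outer face: 226 mm along -y and 27 mm along z of lid_hinge; axes as lid_hinge
- snips: tin snips with red handles, 240 mm long, 20 mm high, lying on the bench; origin under the pivot, x axis towards the jaws
- pliers: pliers with blue handles, 200 mm long, 20 mm high, lying on the bench; origin under the pivot, x axis towards the jaws
- hammer: hammer with a wooden handle, 280 mm long, 26 mm high, lying on the bench; origin under its middle, x axis towards the head
- riveter: red hand riveter with two black handles, about 250 mm long and 100 mm wide, 25 mm high, lying behind the case on the lid's hinge side; origin near its middle on the bench, x axis towards the nose
- strap_a: bent copper strap with a hump in the middle, 120 x 42 mm, 24 mm high, lying off the end of the case away from the robot (its +x); origin under its middle
- strap_b: a second bent copper strap, 120 x 42 mm, 24 mm high, lying in front of the case (its latch side); origin under its middle
- jar: copper-coloured screw-top jar, 58 mm in diameter, 85 mm high, standing in front of the case (its latch side); origin at the centre of its underside
- oil: yellow oil bottle with a red cap, 44 mm in diameter, 125 mm high, standing off the end of the case away from the robot (its +x); origin at the centre of its underside

How it is judged (in metres and radians):
On the way, in this order (a step that is already met when the one before it is completed fails the run):
1. the flap lies flat (within 0.06 rad) over the wells while the lid is still wide open (more than 1.2 rad) (value of joint flap below 0.06 rad and value of joint lid above 1.2 rad), for 0.2 s.
2. the lid is shut (within 0.035 rad) over the flat flap (value of joint lid below 0.035 rad and value of joint flap below 0.06 rad), for 0.2 s.
At the end, for the whole second after the job is handed in: the lid is shut to within 0.035 rad and at rest, the flap flat to within 0.06 rad under it, the case upright and within 20 mm of where it stood, and every tool, strap, jar and bottle within 30 mm of where it was (all of step 2 and velocity of joint lid between -0.1 and 0.1 rad/s and distance of case from where it was at the start of the episode below 0.02 m and angle between case's own z axis and vertical below 0.03 rad and distance of each of snips, pliers, hammer, riveter, strap_a, strap_b, jar, oil from where it was at the start of the episode below 0.03 m); the robot touches nothing.
It fails at once if the lid is slammed: it falls or is struck through the last 0.3 rad faster than 2 rad/s (value of joint lid below 0.3 rad and velocity of joint lid below -2 rad/s).
It fails at once if the case is shoved or lifted more than 20 mm from its place (distance of case from where it was at the start of the episode above 0.02 m).
It fails at once if the case is tipped by more than 0.1 rad (angle between case's own z axis and vertical above 0.1 rad).
It fails at once if a tool, strap, jar or bottle is picked up or moved by more than 30 mm (distance of any of snips, pliers, hammer, riveter, strap_a, strap_b, jar, oil from where it was at the start of the episode above 0.03 m).
It also fails if it takes over 72 s, if anything falls off the work surface, if the arm or the gripper's body presses on something with over 40 N, if the wrist force passes 120 N, or if a joint passes its speed limit or range.

## Working session

There is one attempt and no reset: what is moved stays moved. The work goes in short steps, Python scripts to look and compute and a shell command to move; the robot and the scene stay as the last step left them, time stands still between calls to the robot, and variables do not carry over. Pictures are saved under pics/ and viewed, at most 10 in all, crops included, and the job is handed in when it is done.

```bash
mkdir -p pics; ls; cat > h.py <<'E'
import numpy as np, cv2
from cell import manip
def P(name):
    i=manip.camera_info(name); R=cv2.Rodrigues(np.array(i["rvec"],float))[0]
    return np.array(i["K"],float),np.array(i["dist"],float),R,np.array(i["tvec"],float).ravel()
def cloud(name,d):
    K,D,R,t=P(name); h,w=d.shape
    uv=np.stack(np.meshgrid(np.arange(w),np.arange(h)),-1).reshape(-1,1,2).astype(np.float64)
    n=cv2.undistortPoints(uv,K,D).reshape(-1,2)
    c=np.c_[n,np.ones(len(n))]*d.reshape(-1,1)
    return ((c-t)@R).reshape(h,w,3)
E
python3 - <<'E'
from h import *
for n in("scene","top"):
    im,d=manip.camera(n); cv2.imwrite(f"pics/{n}0.png",im[:,:,::-1]); np.savez(f"{n}0.npz",im=im,d=d)
    K,D,R,t=P(n); print(n,-R.T@t, (d>0).mean())
print(manip.read_state(), manip.grip_depth)
E
```

```text
cell.py
nudge.py
pics
scene [1401.20402047 -735.4197419  1275.98983989] 0.9911549886067709
top [ 231.78530532  -18.44434647 1786.39211756] 0.9959360758463541
{'clock': 0.1, 'joints': array([ 1.06041284e+00,  3.00401988e-01,  1.52150721e+00,  1.59072853e-05,
        1.32070653e+00, -6.66078450e-02]), 'qd': array([-0.00016638, -0.00094532, -0.00093063, -0.00082191, -0.00037324,
       -0.00144676]), 'effort': array([ 1.59148494e-03, -5.32645476e+01, -3.53285336e+01,  7.08999485e-02,
        2.35045189e-02, -7.28314944e-05]), 'eef_pos': array([236.03279785, 496.52075129, 204.95549259]), 'eef_rot': array([-3.14057287e+00, -8.34685894e-05,  2.69781302e+00]), 'wrist_force': array([ 0.21524027,  0.50150301, -0.1033063 ]), 'moment': array([-0.01737523,  0.04506895,  0.00054521]), 'finger_force': 0.0, 'finger_gap': 93.86173231165583} -18.8
```

View pics/scene0.png

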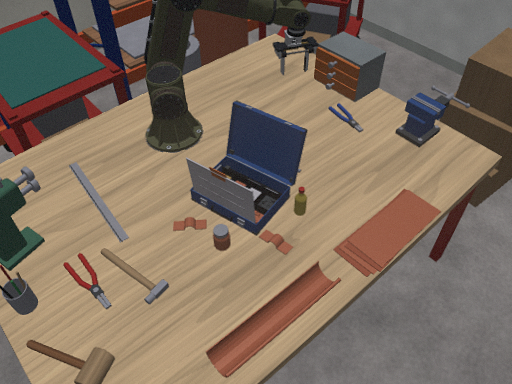

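View pics/top0.png

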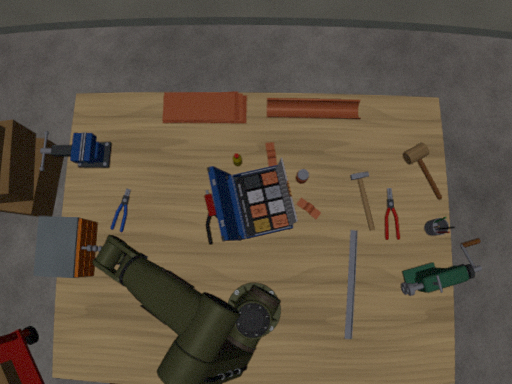

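The scene view shows the open case around (240,190), with the flap upright in front and the lid behind it. The oil bottle is at (300,200), the jar at (222,237) and the straps at (190,224) and (277,242). In the top view the case is at (262,200), with its lid to the left (+y), the riveter at (210,215) behind it, and the arm base at (252,315).

```bash
python3 - <<'E'
from h import *
for n in("scene","top"):
    f=np.load(n+"0.npz"); im,d=f["im"],f["d"]; X=cloud(n,d)
    hsv=cv2.cvtColor(im,cv2.COLOR_RGB2HSV)
    near=(X[...,0]>230)&(X[...,0]<800)&(X[...,1]>-300)&(X[...,1]<230)&(d>0)
    blue=near&(hsv[...,0]>100)&(hsv[...,0]<135)&(hsv[...,1]>90)
    for lo,hi in((15,45),(50,70),(70,150),(150,250),(250,320)):
        m=blue&(X[...,2]>lo)&(X[...,2]<hi); p=X[m]
        if len(p)<4: continue
        print(n,"blue",lo,hi,len(p),"box",np.round(cv2.boxPoints(cv2.minAreaRect(p[:,:2].astype(np.float32)))).tolist())
    # other objects
    tall=near&(X[...,2]>12)
    k,l,s,c=cv2.connectedComponentsWithStats(tall.astype(np.uint8))
    for i in range(1,k):
        if s[i,4]>15:
            p=X[l==i]; print(n,"obj",s[i].tolist(),np.round(p.min(0)),np.round(p.max(0)))
    # flap grey in front
    g=near&(hsv[...,1]<60)&(X[...,2]>90)&(X[...,2]<250); p=X[g]
    if len(p)>10: print(n,"grey",len(p),np.round(p.min(0)),np.round(p.max(0)),"box",np.round(cv2.boxPoints(cv2.minAreaRect(p[:,:2].astype(np.float32)))).tolist())
    o=near&((hsv[...,0]<20))&(hsv[...,1]>120)&(X[...,2]>150)&(X[...,2]<280);p=X[o]
    if len(p): print(n,"orange",len(p),np.round(p.min(0)),np.round(p.max(0)),p.mean(0))
a=cv2.imread("pics/scene0.png")[90:260,160:330]; b=cv2.imread("pics/top0.png")[130:260,190:330]
cv2.imwrite("pics/c1.png",np.vstack([cv2.resize(a,(400,400),interpolation=2)[:300],cv2.resize(b,(400,300),interpolation=2)]) if 0 else np.hstack([cv2.resize(a,(400,400),interpolation=2),cv2.resize(b,(400,371),interpolation=2,dst=None) if 0 else cv2.resize(b,(400,400),interpolation=2)]))
E
```

```text
scene blue 15 45 347 box [[324.0, 42.0], [376.0, -177.0], [670.0, -108.0], [618.0, 112.0]]
scene blue 50 70 710 box [[312.0, 77.0], [376.0, -181.0], [671.0, -108.0], [607.0, 150.0]]
scene blue 70 150 1287 box [[303.0, 98.0], [317.0, 42.0], [619.0, 118.0], [605.0, 174.0]]
scene blue 150 250 1546 box [[299.0, 125.0], [314.0, 63.0], [614.0, 138.0], [599.0, 200.0]]
scene blue 250 320 291 box [[303.0, 123.0], [311.0, 93.0], [602.0, 167.0], [595.0, 198.0]]
scene obj [186, 100, 121, 134, 8721] [ 299. -178.   12.] [673. 230. 285.]
scene obj [295, 187, 12, 28, 248] [677.  63.  12.] [717. 102. 126.]
scene obj [184, 217, 11, 12, 84] [ 448. -277.   12.] [ 502. -228.   26.]
scene obj [213, 224, 18, 26, 363] [ 593. -250.   12.] [ 649. -195.   90.]
scene obj [270, 234, 14, 12, 92] [717. -95.  12.] [753. -53.  28.]
scene grey 1539 [ 302. -246.   90.] [660. 192. 250.] box [[298.0, 117.0], [403.0, -301.0], [707.0, -224.0], [601.0, 194.0]]
scene orange 68 [ 488. -152.  202.] [ 557. -131.  241.] [ 522.4543284  -143.53969292  225.39172487]
top blue 15 45 37 box [[196.0, -76.0], [472.0, -219.0], [634.0, 9
[... 234 characters left out ...]
.0], [313.0, 65.0], [610.0, 142.0], [601.0, 176.0]]
top blue 250 320 423 box [[300.0, 120.0], [307.0, 91.0], [602.0, 167.0], [595.0, 196.0]]
top obj [266, 150, 10, 8, 54] [713. -97.  13.] [749. -54.  27.]
top obj [233, 153, 10, 13, 98] [668.  60.  15.] [708. 101. 129.]
top obj [205, 157, 92, 88, 4182] [ 294. -177.   12.] [664. 230. 287.]
top obj [295, 169, 14, 15, 149] [ 588. -247.   13.] [ 641. -192.   92.]
top obj [303, 202, 11, 12, 65] [ 445. -277.   13.] [ 497. -229.   30.]
top grey 424 [ 306. -236.   90.] [652. 162. 248.] box [[306.0, 92.0], [397.0, -292.0], [695.0, -222.0], [604.0, 162.0]]
top orange 20 [ 491. -150.  224.] [ 549. -137.  249.] [ 522.5266711  -143.41103337  236.98662976]
```

View pics/c1.png

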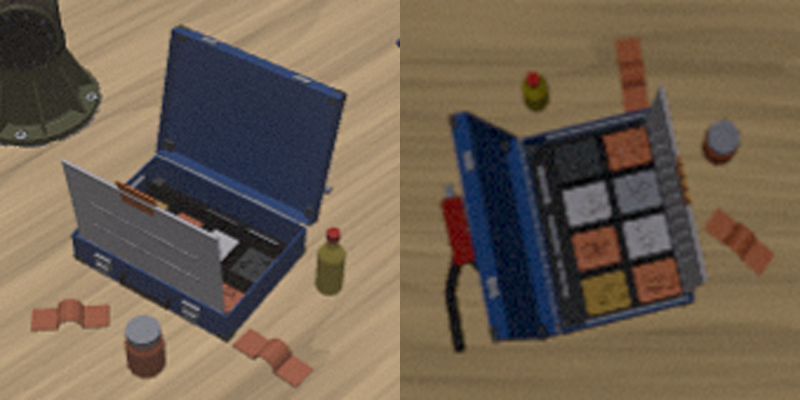

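The crops confirm the layout: flap upright and lid leaning back, the jar and strap_b in front, the riveter behind. Next I fit the case pose, both angles, and compare them with the given sizes.

```bash
cat >> h.py <<'E'
def ang(y,z):  # direction angle of a line fitted in the case yz plane, and a point on it
    v=cv2.fitLine(np.c_[y,z].astype(np.float32),cv2.DIST_HUBER,0,.01,.01).ravel(); return v
def go(p,yaw=None):
    s=manip.read_state(); from scipy.spatial.transform import Rotation as Ro
    R=Ro.from_euler("xyz",s["eef_rot"]).as_matrix()
    print("t",round(s["clock"],2),"tcp",np.round(s["eef_pos"]),"rot",np.round(s["eef_rot"],3),"F",np.round(s["wrist_force"],1))
    for q in p: print(" to",np.round(q),"tool shift",np.round(R.T@(np.array(q)-s["eef_pos"])),"turn", None if yaw is None else np.round(Ro.from_matrix(R.T@Ro.from_euler("xyz",[np.pi,0,yaw]).as_matrix()).as_rotvec(),3))
def case():
    return np.load("case.npy")
def W(x,y,z):
    cx,cy,a=case(); return np.array([cx+x*np.cos(a)-y*np.sin(a),cy+x*np.sin(a)+y*np.cos(a),z])
def lidp(th,s,o): # lid frame point: s along -y from the hinge, o outwards
    return 113-s*np.cos(th)+o*np.sin(th), 60+s*np.sin(th)+o*np.cos(th)
E
python3 - <<'E'
from h import *
A=.243;C0=np.array([495,-34.])
f=np.load("scene0.npz");X=cloud("scene",f["d"]);hsv=cv2.cvtColor(f["im"],cv2.COLOR_RGB2HSV)
blue=(hsv[...,0]>100)&(hsv[...,0]<135)&(hsv[...,1]>90)
def loc(X,A): 
    q=X[...,:2]-C0; return np.stack([q@[np.cos(A),np.sin(A)],q@[-np.sin(A),np.cos(A)],X[...,2]],-1)
L=loc(X,A)
m=blue&(L[...,1]>110)&(L[...,1]<180)&(L[...,2]>110)&(L[...,2]<260)&(abs(L[...,0])<130); p=L[m]
c,*_=np.linalg.lstsq(np.c_[p[:,0],p[:,2],np.ones(len(p))],p[:,1],rcond=None); print("lid y=",c,len(p),"dyaw",c[0],"angle",np.pi/2+np.arctan(c[1]))
m=(hsv[...,1]<70)&(abs(L[...,1]+105)<40)&(L[...,2]>80)&(L[...,2]<215)&(abs(L[...,0])<125); p=L[m]
c,*_=np.linalg.lstsq(np.c_[p[:,0],p[:,2],np.ones(len(p))],p[:,1],rcond=None); print("flap y=",c,len(p),"dyaw",c[0],"angle",np.pi/2-np.arctan(c[1]),"y at z50",c[1]*50+c[2], "resid",np.std(p[:,1]-np.c_[p[:,0],p[:,2],np.ones(len(p))]@c),"dx range",np.percentile(p[:,0],[0,100]))
m=blue&(L[...,2]>15)&(L[...,2]<45)&(L[...,1]<-80)&(abs(L[...,0])<140);p=L[m]
c=np.polyfit(p[:,0],p[:,1],1);print("front",c,len(p))
m=blue&(L[...,2]>15)&(L[...,2]<45)&(L[...,0]>120)&(abs(L[...,1])<100);p=L[m]
c=np.polyfit(p[:,1],p[:,0],1);print("end +x",c,len(p))
for n in("scene","top"):
    f=np.load(n+"0.npz");Y=loc(cloud(n,f["d"]),A);m=(Y[...,2]>150)&(Y[...,2]<280)&(Y[...,1]>120)&(Y[...,1]<210)&(abs(Y[...,0])<200);print(n,"lid x ext",np.percentile(Y[m][:,0],[.5,99.5]))
    m=(Y[...,2]>90)&(Y[...,2]<230)&(abs(Y[...,1]+115)<30)&(abs(Y[...,0])<190);print(n,"flap x ext",np.percentile(Y[m][:,0],[1,99]))
E
```

```text
lid y= [-6.20970827e-03  2.60437485e-01  1.25745198e+02] 1372 dyaw -0.006209708266819146 angle 1.8255741248534563
flap y= [-5.61315497e-03 -7.15395978e-02 -9.72532562e+01] 1263 dyaw -0.005613154968950383 angle 1.6422142534699327 y at z50 -100.83023608784566 resid 1.567331772782906 dx range [-124.68319866  124.78364144]
front [-4.85135543e-03 -1.09070913e+02] 40
end +x [1.39963687e-02 1.48432692e+02] 34
scene lid x ext [-151.52565023  155.0598479 ]
scene flap x ext [-135.35477075  138.40492544]
top lid x ext [-152.82755453  153.86948034]
top flap x ext [-137.82639265  136.41755882]
```

The fits agree with the given sizes: hinge y is -101 against -100, and the lid is 306 wide. Flap angle is about 1.64, lid about 1.83, case at (496,-34) with yaw 0.237. Raising the arm clear of the lid and turning it.

```bash
python3 -c "
import numpy as np;np.save('case.npy',[495.7,-34.,.237])"
echo '[[0, 0, -50, 0, 0, 0.15], [0, 0, -100, 0, 0, 0.3], [0, 0, -145, 0, 0, 0.45], [0, 0, -145, 0, 0, 0.6], [0, 0, -145, 0, 0, 0.75]]' | python3 nudge.py 0 10
echo '[[0, 0, 0, 0, 0, 0.14], [0, 0, 0, 0, 0, 0.14]]' | python3 nudge.py
python3 - <<'E'
from h import *
go([W(0,-165,345),W(0,-165,200)],np.pi/2+.237)
E
```

```text
clock: 0.6
eef_pos: [236.2, 496.8, 351.4]
eef_rot: [3.14, -0.001, 1.942]
wrist_force: [-0.6, 0.7, -0.9]
finger_gap: 57.7
finger_force: 0.0
clock: 0.8
eef_pos: [236.1, 496.7, 350.1]
eef_rot: [-3.141, 0.0, 1.805]
wrist_force: [0.7, -0.0, 0.4]
finger_gap: 41.3
finger_force: 0.0
t 0.8 tcp [236. 497. 350.] rot [-3.141  0.     1.805] F [ 0.7 -0.   0.4]
 to [ 534. -194.  345.] tool shift [-741.  129.    5.] turn [-0.     0.    -0.002]
 to [ 534. -194.  200.] tool shift [-741.  129.  150.] turn [-0.     0.    -0.002]
```

```bash
echo '[[-40, 7, 0, 0, 0, 0], [-80, 14, 0, 0, 0, 0], [-120, 21, 0, 0, 0, 0], [-160, 28, 0, 0, 0, 0], [-200, 35, 0, 0, 0, 0]]' | python3 nudge.py >/dev/null
echo '[[-40, 7, 0, 0, 0, 0], [-80, 14, 0, 0, 0, 0], [-120, 21, 0, 0, 0, 0], [-160, 28, 0, 0, 0, 0], [-200, 35, 0, 0, 0, 0]]' | python3 nudge.py >/dev/null
echo '[[-40, 7, 0, 0, 0, 0], [-80, 14, 0, 0, 0, 0], [-120, 21, 0, 0, 0, 0], [-160, 28, 0, 0, 0, 0], [-200, 35, 0, 0, 0, 0]]' | python3 nudge.py >/dev/null
echo '[[-40, 7, 0, 0, 0, 0], [-80, 14, 0, 0, 0, 0], [-120, 20, 0, 0, 0, 0], [-141, 24, 0, 0, 0, 0], [-141, 24, 0, 0, 0, 0]]' | python3 nudge.py 
python3 - <<'E'
from h import *
go([W(0,-165,200)],np.pi/2+.237)
E
```

```text
clock: 2.8
eef_pos: [535.8, -195.4, 349.1]
eef_rot: [-3.14, -0.001, 1.81]
wrist_force: [-0.3, 0.8, 0.3]
finger_gap: 0.5
finger_force: 0.0
t 2.8 tcp [ 536. -195.  349.] rot [-3.14e+00 -1.00e-03  1.81e+00] F [-0.3  0.8  0.3]
 to [ 534. -194.  200.] tool shift [  1.  -1. 149.] turn [-0.002 -0.001  0.002]
```

```bash
echo '[[0, 0, 40, 0, 0, 0], [0, 0, 80, 0, 0, 0], [0, 0, 120, 0, 0, 0], [0, 0, 149, 0, 0, 0], [0, 0, 149, 0, 0, 0]]' | python3 nudge.py |head -2
echo '[[15, 0, 0, 0, 0, 0], [30, 0, 0, 0, 0, 0], [45, 0, 0, 0, 0, 0], [63, 0, 1, 0, 0, 0], [81, 0, 2, 0, 0, 0]]' | python3 nudge.py |head -4
python3 - <<'E'
from h import *
im,d=manip.camera("scene");cv2.imwrite("pics/s1.png",cv2.resize(im[60:270,130:370,::-1],None,fx=2.5,fy=2.5))
go([W(0,-41,184)],np.pi/2+.237)
E
```

```text
clock: 3.3
eef_pos: [533.9, -191.8, 198.0]
clock: 3.8
eef_pos: [516.3, -113.0, 200.1]
eef_rot: [3.14, 0.001, 1.808]
wrist_force: [0.8, -2.1, -0.6]
t 3.85 tcp [ 516. -111.  200.] rot [ 3.141 -0.     1.809] F [-0.1  1.3  0.3]
 to [505. -74. 184.] tool shift [39. -1. 16.] turn [ 0.    -0.     0.002]
```

View pics/s1.png

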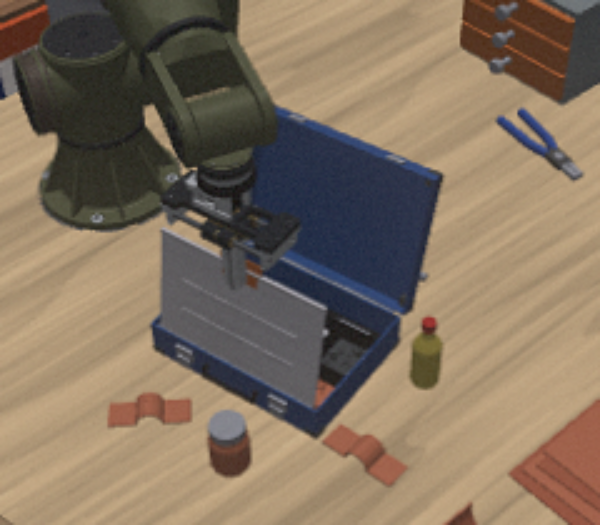

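The fingertip is in contact below the tab at (235,270), and the flap is following it. I'll keep it on the arc.

```bash
echo '[[22, 0, 7, 0, 0, 0], [43, 0, 16, 0, 0, 0], [59, 0, 31, 0, 0, 0], [72, 0, 49, 0, 0, 0], [82, 0, 67, 0, 0, 0]]' | python3 nudge.py |head -4
echo '[[7, 0, 19, 0, 0, 0], [15, 0, 37, 0, 0, 0], [20, 0, 55, 0, 0, 0], [23, 0, 70, 0, 0, 0], [23, 0, 78, 0, 0, 0]]' | python3 nudge.py |head -4
echo '[[0, 0, 3, 0, 0, 0], [0, 0, 5, 0, 0, 0], [0, 0, 5, 0, 0, 0]]' | python3 nudge.py |head -4
```

```text
clock: 4.35
eef_pos: [497.0, -33.6, 132.2]
eef_rot: [3.141, -0.0, 1.809]
wrist_force: [0.8, 0.7, 1.6]
clock: 4.85
eef_pos: [491.2, -11.7, 53.4]
eef_rot: [-3.14, -0.001, 1.809]
wrist_force: [-0.8, 0.2, 0.0]
clock: 5.15
eef_pos: [491.4, -12.0, 51.4]
eef_rot: [-3.141, -0.001, 1.808]
wrist_force: [-17.5, 4.5, 27.3]
```

```bash
echo '[[0, 0, -20, 0, 0, 0], [0, 0, -65, 0, 0, 0], [0, 0, -115, 0, 0, 0], [0, 0, -165, 0, 0, 0], [0, 0, -215, 0, 0, 0]]' | python3 nudge.py |head -4
echo '[[0, 0, -50, 0, 0, 0], [0, 0, -90, 0, 0, 0], [0, 0, -90, 0, 0, 0]]' | python3 nudge.py |head -4
python3 - <<'E'
from h import *
im,d=manip.camera("scene");X=cloud("scene",d)
q=X[...,:2]-case()[:2];a=case()[2];y=q@[-np.sin(a),np.cos(a)];x=q@[np.cos(a),np.sin(a)]
hsv=cv2.cvtColor(im,cv2.COLOR_RGB2HSV);m=(abs(x)<120)&(y>-90)&(y<50)&(X[...,2]<120)&(d>0)&(hsv[...,1]<70)
print(m.sum(),"flap slope",np.polyfit(y[m],X[...,2][m],1),"z",np.median(X[...,2][m]))
m=(abs(x)<130)&(y>115)&(y<180)&(X[...,2]>110)&(X[...,2]<250)&(hsv[...,0]>100)&(hsv[...,0]<135);print("lid slope",np.polyfit(X[...,2][m],y[m],1))
go([W(0,240,345),W(0,240,240)],np.pi/2+.237)
E
```

```text
clock: 5.65
eef_pos: [491.3, -12.4, 267.3]
eef_rot: [3.141, 0.0, 1.808]
wrist_force: [0.3, 0.4, 0.9]
clock: 5.95
eef_pos: [492.6, -12.5, 360.4]
eef_rot: [3.133, 0.003, 1.808]
wrist_force: [0.7, -0.3, 0.1]
1799 flap slope [8.99695187e-04 4.99071460e+01] z 49.847514960511724
lid slope [  0.26323767 125.43178608]
t 6.0 tcp [492. -13. 357.] rot [3.137e+00 2.000e-03 1.808e+00] F [ 0.1  0.2 -0.9]
 to [439. 199. 345.] tool shift [218.  -2.  12.] turn [ 0.004  0.002 -0.   ]
 to [439. 199. 240.] tool shift [218.  -2. 117.] turn [ 0.004  0.002 -0.   ]
```

The flap is flat (slope 0.001, z about 50) and the lid is unmoved. Next I go behind the lid.

```bash
echo '[[40, 0, 0, 0, 0, 0], [85, 0, 0, 0, 0, 0], [130, 0, 0, 0, 0, 0], [175, -1, 0, 0, 0, 0], [218, -2, 0, 0, 0, 0]]' | python3 nudge.py |head -2
echo '[[0, 0, 0, 0, 0, 0], [0, 0, 37, 0, 0, 0], [0, 0, 74, 0, 0, 0], [0, 0, 110, 0, 0, 0], [0, 0, 110, 0, 0, 0]]' | python3 nudge.py |head -4
python3 - <<'E'
from h import *
im,d=manip.camera("scene");cv2.imwrite("pics/s2.png",cv2.resize(im[60:270,130:370,::-1],None,fx=2.5,fy=2.5))
go([W(0,148,260),W(0,114,262)],np.pi/2+.237)
E
```

```text
clock: 6.5
eef_pos: [437.6, 200.5, 353.2]
clock: 7.0
eef_pos: [436.9, 197.6, 239.8]
eef_rot: [-3.133, 0.001, 1.807]
wrist_force: [-0.3, -0.2, 1.5]
t 7.05 tcp [438. 198. 243.] rot [-3.137e+00  1.000e-03  1.807e+00] F [0.4 0.2 0.7]
 to [461. 110. 260.] tool shift [-91.   2. -17.] turn [-0.004  0.001 -0.001]
 to [469.  77. 262.] tool shift [-125.    2.  -19.] turn [-0.004  0.001 -0.001]
```

View pics/s2.png

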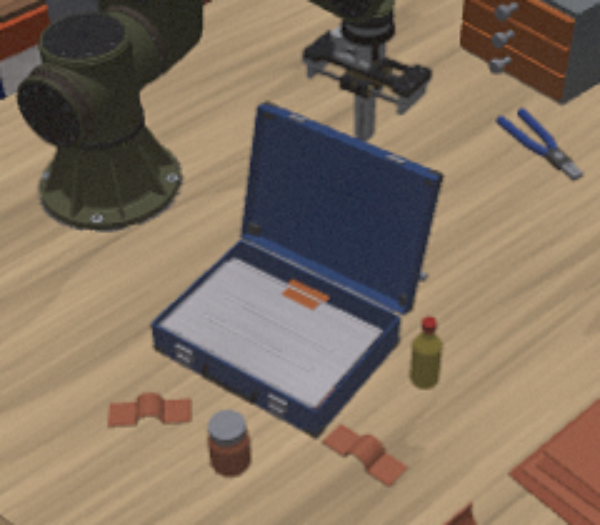

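The flap lies flat with its tab at (305,295). The finger is behind the middle of the lid at (365,120). Starting a slow push to upright.

```bash
echo '[[-15, 0, -2, 0, 0, 0], [-30, 0, -4, 0, 0, 0], [-42, 1, -6, 0, 0, 0], [-54, 1, -9, 0, 0, 0], [-66, 1, -12, 0, 0, 0]]' | python3 nudge.py |head -4
echo '[[-12, 0, -2, 0, 0, 0], [-25, 1, -5, 0, 0, 0], [-42, 1, -6, 0, 0, 0], [-59, 1, -7, 0, 0, 0], [-59, 1, -7, 0, 0, 0]]' | python3 nudge.py |head -4
python3 - <<'E'
from h import *
im,d=manip.camera("scene");cv2.imwrite("pics/s3.png",cv2.resize(im[60:270,130:370,::-1],None,fx=2.5,fy=2.5))
go([W(0,114,262),W(0,74,256),W(0,36,243),W(0,1,222)],np.pi/2+.237)
E
```

```text
clock: 7.55
eef_pos: [455.9, 135.1, 259.3]
eef_rot: [3.138, -0.001, 1.808]
wrist_force: [-1.2, 6.1, 3.1]
clock: 8.05
eef_pos: [470.7, 76.6, 265.2]
eef_rot: [3.14, 0.0, 1.806]
wrist_force: [0.4, -0.3, 0.5]
t 8.1 tcp [471.  77. 265.] rot [3.14  0.    1.806] F [ 0.2  0.6 -0.4]
 to [469.  77. 262.] tool shift [-0. -2.  3.] turn [ 0.002  0.    -0.002]
 to [478.  38. 256.] tool shift [-40.  -2.   9.] turn [ 0.002  0.    -0.002]
 to [487.   1. 243.] tool shift [-78.  -2.  22.] turn [ 0.002  0.    -0.002]
 to [495. -33. 222.] tool shift [-113.   -2.   43.] turn [ 0.002  0.    -0.002]
```

View pics/s3.png

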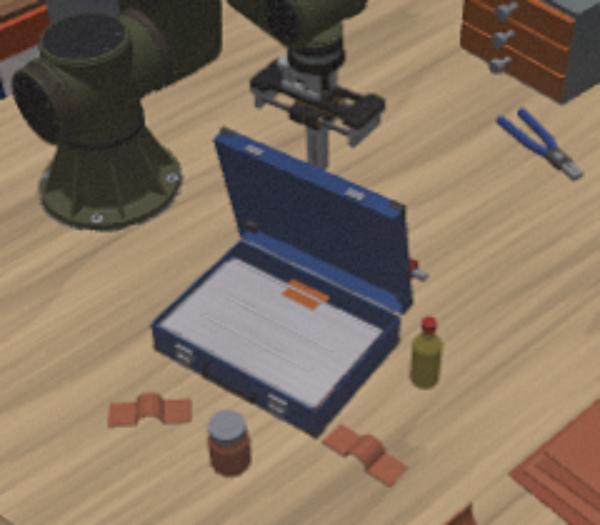

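The lid is past upright with its edge near (320,175), and nothing else has moved. Continuing.

```bash
echo '[[-20, -1, 4, 0, 0, 0], [-40, -2, 9, 0, 0, 0], [-59, -2, 15, 0, 0, 0], [-78, -2, 22, 0, 0, 0], [-96, -2, 32, 0, 0, 0]]' | python3 nudge.py |head -4
echo '[[-17, 0, 11, 0, 0, 0], [-32, 0, 24, 0, 0, 0], [-47, 0, 38, 0, 0, 0], [-59, 0, 53, 0, 0, 0], [-59, 0, 53, 0, 0, 0]]' | python3 nudge.py |head -4
python3 - <<'E'
from h import *
im,d=manip.camera("scene");cv2.imwrite("pics/s4.png",cv2.resize(im[60:270,130:370,::-1],None,fx=2.5,fy=2.5))
X=cloud("scene",d);q=X[...,:2]-case()[:2];a=case()[2];y=q@[-np.sin(a),np.cos(a)];x=q@[np.cos(a),np.sin(a)]
hsv=cv2.cvtColor(im,cv2.COLOR_RGB2HSV);m=(abs(x)<130)&(y>-80)&(y<90)&(X[...,2]>75)&(X[...,2]<250)&(hsv[...,0]>100)&(hsv[...,0]<135)&(hsv[...,1]>90)
v=ang(y[m],X[...,2][m]);print(m.sum(),"lid",v)
go([W(0,-53,163),W(0,-70,126),W(0,-79,87)],np.pi/2+.237)
E
```

```text
clock: 8.6
eef_pos: [491.3, -15.8, 232.7]
eef_rot: [3.139, 0.0, 1.808]
wrist_force: [-0.7, 3.0, 2.6]
clock: 9.1
eef_pos: [503.9, -74.2, 176.3]
eef_rot: [-3.138, -0.001, 1.807]
wrist_force: [-1.2, 0.5, 0.0]
1216 lid [  0.8928326   -0.45038873 -12.40815    153.35931   ]
t 9.15 tcp [504. -74. 178.] rot [-3.140e+00 -1.000e-03  1.807e+00] F [-0.7 -0.1  0.8]
 to [508. -86. 163.] tool shift [-13.   1.  15.] turn [-0.002 -0.001 -0.001]
 to [ 512. -102.  126.] tool shift [-30.   1.  52.] turn [-0.002 -0.001 -0.001]
 to [ 514. -111.   87.] tool shift [-39.   1.  91.] turn [-0.002 -0.001 -0.001]
```

View pics/s4.png

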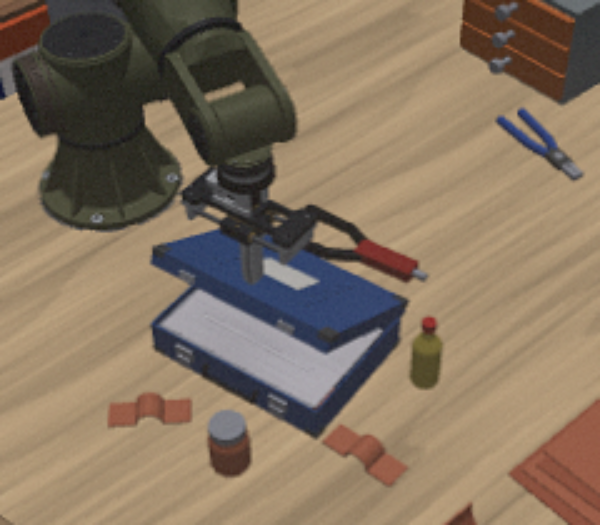

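The lid is at about 0.47 rad with the fingertip on its outer face at (250,275). Closing slowly at about 0.4 rad/s.

```bash
echo '[[-5, 0, 6, 0, 0, 0], [-10, 0, 13, 0, 0, 0], [-15, 0, 21, 0, 0, 0], [-19, 0, 29, 0, 0, 0], [-23, 0, 37, 0, 0, 0]]' | python3 nudge.py |head -4
echo '[[-3, 0, 8, 0, 0, 0], [-6, 0, 16, 0, 0, 0], [-9, 0, 24, 0, 0, 0], [-11, 0, 32, 0, 0, 0], [-13, 0, 39, 0, 0, 0]]' | python3 nudge.py |head -4
echo '[[-1, 0, 5, 0, 0, 0], [-2, 0, 9, 0, 0, 0], [-2, 0, 13, 0, 0, 0], [-2, 0, 17, 0, 0, 0], [-2, 0, 17, 0, 0, 0]]' | python3 nudge.py |head -4
```

```text
clock: 9.65
eef_pos: [510.0, -95.9, 140.8]
eef_rot: [3.141, 0.0, 1.808]
wrist_force: [-1.0, 2.5, 2.0]
clock: 10.15
eef_pos: [512.8, -108.3, 101.7]
eef_rot: [-3.141, -0.0, 1.808]
wrist_force: [-0.8, 1.5, 0.6]
clock: 10.65
eef_pos: [513.7, -110.5, 87.5]
eef_rot: [3.141, 0.001, 1.808]
wrist_force: [-11.2, 1.4, 26.3]
```

```bash
echo '[[0, 0, -10, 0, 0, 0], [0, 0, -50, 0, 0, 0], [0, 0, -100, 0, 0, 0], [0, 0, -150, 0, 0, 0], [0, 0, -200, 0, 0, 0]]' | python3 nudge.py |head -4
echo '[[-40, 0, -30, 0, 0, 0], [-90, 0, -60, 0, 0, 0], [-140, 0, -60, 0, 0, 0], [-140, 0, -60, 0, 0, 0], [-140, 0, -60, 0, 0, 0]]' | python3 nudge.py |head -4
python3 - <<'E'
from h import *
im,d=manip.camera("scene");cv2.imwrite("pics/s5.png",cv2.resize(im[60:270,130:370,::-1],None,fx=2.5,fy=2.5))
X=cloud("scene",d);q=X[...,:2]-case()[:2];a=case()[2];y=q@[-np.sin(a),np.cos(a)];x=q@[np.cos(a),np.sin(a)]
hsv=cv2.cvtColor(im,cv2.COLOR_RGB2HSV);b=(hsv[...,0]>100)&(hsv[...,0]<135)&(hsv[...,1]>90)
m=(abs(x)<130)&(y>-95)&(y<95)&(X[...,2]>75)&(X[...,2]<120)&b
print(m.sum(),"lid slope",np.polyfit(y[m],X[...,2][m],1))
m=b&(X[...,2]>15)&(X[...,2]<45)&(y<-80)&(y>-140)&(abs(x)<140);print("front",np.polyfit(x[m],y[m],1))
m=b&(X[...,2]>15)&(X[...,2]<45)&(x>120)&(x<180)&(abs(y)<100);print("end",np.polyfit(y[m],x[m],1))
E
```

```text
clock: 11.15
eef_pos: [513.0, -110.0, 287.6]
eef_rot: [3.141, 0.0, 1.808]
wrist_force: [0.7, -0.2, -0.1]
clock: 11.65
eef_pos: [546.2, -247.3, 344.5]
eef_rot: [-3.141, -0.001, 1.806]
wrist_force: [-0.1, 0.1, -0.9]
2337 lid slope [6.80620634e-05 8.58577425e+01]
front [ 1.27120916e-03 -1.08823138e+02]
end [-8.36992306e-03  1.50936021e+02]
```

View pics/s5.png

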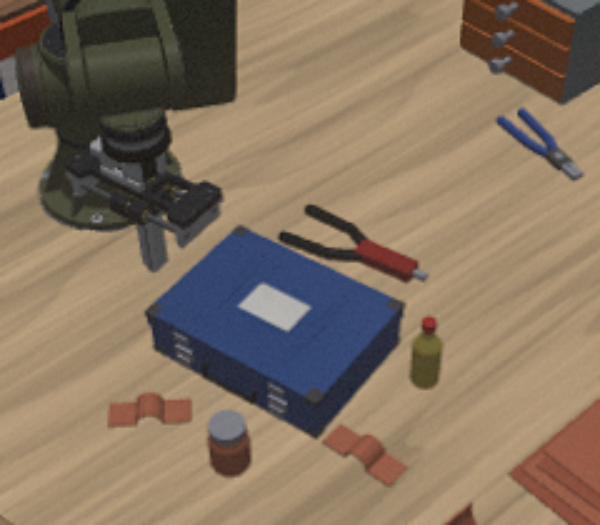

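The case is shut and level at (275,310), with a lid slope of about 0. It hasn't moved, its neighbours are in place, and the gripper is clear at (150,220).

```bash
python3 -c "
from cell import manip
print(manip.sign_off())"
```

```text
the job is handed in; nothing more can be done
None
```

I folded the flap flat, then pressed the lid fully shut over it at about 0.4 rad/s; the last camera check showed the lid level, the case in place and everything around it unmoved, and I handed the job in at about 12 s (no verdict was returned).

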